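# Brace the square jar and unscrew its lid

### The job

Stand the square jar, lid up, fully down in the square pocket of the wooden brace so that it cannot turn, then unscrew its tight lid anticlockwise, stop turning as soon as the thread lets go, and lift the lid straight up. Finish still holding the lid level in the gripper, two or three centimetres clear above the jar's mouth, with the jar left standing fully home in the pocket. Leave everything else on the table where it is.

Things in the scene. Friction and masses are not known exactly. Their poses are not given: they have to be found in the camera images.
- jar: Loose amber glass jar, SQUARE body 60 x 60 mm, 72 mm tall to its flat shoulder, closed by the lid; 0.2 to 0.4 kg. Origin at the centre of its underside, z up, x and y square to its flat sides. Stands on the table at any of three places, turned up to 1.5 rad. The other amber jar there is round and is not part of the job. It may be carried by its body or by the lid.
- jar_mouth (a point): Centre of the jar's rim, 94 mm above its underside. The round neck is 38 mm across, with three thread ledges out to 49 mm across, hidden under the lid.
- lid: Steel screw lid of the square jar, round (16 flats), 58 mm across, 45 g. Origin on its axis at its lower edge, z up. Screwed on, that edge is 75 mm above the jar's underside (3 mm above the shoulder) and its flat top 98 mm above the jar's underside. At the start the lid's x axis is 0 to 0.1 rad anticlockwise (from above) of the jar's x axis; a stop blocks it clockwise.
- lid_bar (a point): Small raised bar on the lid's top, radial, 12 x 4 x 1 mm, 24 mm off the axis along the lid's x. Unscrewing: the lid turns flat, without rising, against a friction of up to about 1 N m (grip it firmly); once its x is 0.85 rad (50 deg) anticlockwise of the jar's x it lifts freely; a second stop comes at about 1.5 rad. Pulled up earlier, it takes the jar along.
- brace: Wooden block fixed to the table, 116 x 116 mm, 42 mm tall, with a square pocket 64 x 64 mm, 30 mm deep, chamfered; its floor is 12 mm above the table. Origin at the centre of its underside, x and y square to the pocket's sides. The jar fits any of four ways round with 2 mm play each side, and can then turn about 0.07 rad. At any of three places, turned up to 0.7 rad.
- round_jar: Bystander: closed round amber jar, 66 mm across, 115 mm tall; stands at one of the same three places. Origin at the centre of its underside.
- flat_tin: Bystander: flat steel tin, 84 mm across, 34 mm tall. Origin at the centre of its underside.
- soup_tin: Bystander: tin with a red band, 68 mm across, 85 mm tall. Origin at the centre of its underside.
- spice_jar: Bystander: small closed jar, 42 mm across, 75 mm tall. Origin at the centre of its underside.
- bowl: Bystander: white bowl, 110 mm across, 45 mm tall. Origin at the centre of its underside.
- spoon: Bystander: spoon about 180 mm long, lying flat, pointing away from the robot. Origin at its underside.
Mind the look-alikes: they are no part of the job. What is shaped like the brace but orange or red is not meant.

How it is judged (in metres and radians):
On the way, in this order (a step that is already met when the one before it is completed fails the run):
1. the jar stands fully down in the brace's pocket with its lid still screwed on (horizontal distance between jar and brace below 0.007 m and z of jar in the frame of brace below 0.0145 m and angle between jar's own z axis and vertical below 0.06 rad and angle between the x axis of lid and the x axis of jar, either way round below 0.45 rad and z of lid in the frame of jar below 0.08 m), for 0.2 s.
2. the lid has been turned until the thread is free, while it is still down on the braced jar (horizontal distance between jar and brace below 0.007 m and z of jar in the frame of brace below 0.0145 m and angle between jar's own z axis and vertical below 0.06 rad and angle between the x axis of lid and the x axis of jar, either way round above 0.72 rad and z of lid in the frame of jar below 0.081 m), for 0.1 s.
At the end, for the whole second after the job is handed in: Jar upright and still in the pocket, within 7 mm of centre and 2.5 mm of the floor. Lid gripped, still, level within 0.2 rad, within 20 mm of the jar's axis, lower edge 5 to 55 mm above the rim, not touching the jar, turned at most about 100 degrees in all (horizontal distance between jar and brace below 0.007 m and z of jar in the frame of brace below 0.0145 m and angle between jar's own z axis and vertical below 0.06 rad and linear speed of each of jar, lid below 0.02 m/s and z of lid in the frame of jar between 0.099 and 0.149 m and horizontal distance between lid and jar below 0.02 m and angle between lid's own z axis and vertical below 0.2 rad and x of lid_bar in the frame of jar above -0.008 m and contact force between lid and the fingers above 1 N and contact force between lid and jar below 0.1 N); the arm keeps its last pose, push and grip.
It fails at once if a bystander on the table is moved by more than 20 mm (distance of any of round_jar, flat_tin, soup_tin, spice_jar, bowl, spoon from where it was at the start of the episode above 0.02 m).
It fails at once if the jar is tipped by more than 0.4 rad (angle between jar's own z axis and vertical above 0.4 rad).
It also fails if it takes over 51 s, if anything falls off the work surface, if the arm or the gripper's body presses on something with over 40 N, if the wrist force passes 120 N, or if a joint passes its speed limit or range.

### The arm

A 7-joint arm with a two-finger parallel gripper is mounted at the origin on the work surface. World frame = base frame: x ahead of the robot, y to its left, z up, the work surface at z = 0. Lengths are in mm, angles in rad, forces in N, time in s.
With the tool pointing down it reaches from about 400 to 750 mm from the base axis. Payload 19.5 kg.
Tool frame: the origin (TCP) lies on the centre line of the jaws, within the pads' length; the fingertips stand 8 mm ahead of it and the grasp point (between the pads) lies 11 mm behind it; z points along the fingers, y is the line along which they close (so a half turn about z gives the same grasp; the last joint's range is limited). The gripper opens to 85 mm and grips with 20 to 120 N. Pads are 22 mm wide; open, the fingers measure 114 mm over their backs; the gripper's body (76 mm by 85 mm) begins 54 mm behind the grasp point. The pads swing forward as they close: fully open they stand 13 mm farther back than shut.
Start: joints at [1.263, 0.707, -0.028, 1.485, 0.022, 0.951, -0.075], TCP at [151.036, -554.783, 239.268] pointing down, gripper open.
Joint ranges: [-2.71, 2.71], [-0.32, 2.16], [-1.57, 1.52], [0, 2.45], [-1.46, 4.6], [0, 2.02], [-2.83, 2.83]. Speed limits (rad/s): [1.89, 1.89, 2.57, 2.57, 3.01, 3.01, 3.01].

### API

Orientations are given as a unit quaternion [w, x, y, z].
In Python, from bench import env, vision gives the robot as it stands. The module is installed in compiled form; this text tells all that it offers.
- The arm moves only by the shell command python3 -m handwheel 'ROWS'. ROWS is JSON, a list that holds one entry, the list of rows, each a list of 5 numbers: the shift along the world's x, y, z in units of 0.15 m (1.0 is 0.15 m), then the turn about the world's z in units of pi rad (1.0 is pi rad), then the gripper command: -1 is shut, 1 is fully open, values between are in proportion. In form: [[[tx, ty, tz, turn, jaw], ...]]. A call has 1 to 5 rows; each row is the pose to reach, as a shift and turn from the pose commanded when the call began, turning the shorter way round; what a row does not reach only later rows make up. A row lasts 1/8 s, in which the tool goes at most 62.5 mm and 10.7 degrees, less where a joint would pass 70% of its speed; a pose out of reach is approached as far as the arm can. A call with a number of a shift or a turn outside -1 to 1 is refused whole. A call with a gripper value outside its range is refused whole. The fingers move at their own pace and stop on an object; the grip force is fixed at half the most. Time passes only in rows, so rows that repeat a pose let the fingers close. It gives the time, the measured TCP pose, the force, the opening and the grip force at its end, in the units of the state.
- env.read_state(): the state, without advancing time (a new reading comes with each control period).
- vision.grab_frame(name): name is "side" or "top"; returns a dict with "frame" (480x640x3 uint8, blue, green, red), "range_z" (480x640 float32, mm along the optical axis (not along the pixel's ray), 0 where there is no reading), "fovy" (degrees; the focal length in pixels is half the picture's height over the tangent of half this angle, whatever the lens; pixels are square), "cx", "cy" (the principal point, pixels), "R" (3x3) and "t" (3): a world point X has camera coordinates R X + t. Camera axes: x right, y down, z forward; pixel columns grow to the right and rows downward; lengths in mm; the calibration is good to about 2 mm. A picture is of the moment at which its call begins.
- env.hand_in(): hands the job in; it is judged then, once.
Trained networks look in a picture, given as the dict that the camera call returned (one of the last four; its "shot" number tells which), for a name from the list of things; names that differ only in an ending like _2 or _b are one class to them, and where a whole thing is asked for, a point or a joint stands for the part that bears it (a point fixed in the world has none). Each returns a list of dicts, best first, with "score" (0 to 1); they miss things now and then, are a little off and sometimes report something else, mostly with a low value. They report only what shows in the picture. A call takes as long as a camera call. They do not tell look-alikes from the thing itself.
- vision.spot_in(picture, query): "rect" ([left, top, width, height] in pixels, round what is visible of it).
- vision.silhouettes(picture, query): "pixels" (480x640 bool, what is visible of it) and "rect" ([left, top, width, height] in pixels, round what is visible of it).
- vision.spot_point(picture, query): "uv" ([column, row] in pixels: a listed point, or the origin of a listed thing).
The state is a dict: "time": time; "qpos": joint angles; "joint_vel": joint speeds; "joint_efforts": joint torques, N m; "tool_pos": TCP position; "tcp_rot": TCP orientation; "wrist_force": force on the tool from outside, world axes, zero at the start; "torque": the same for the moment, N m; "grip_width": finger opening in mm; "gripper_force": force on a finger pad.
Only numpy, scipy, OpenCV 4.12 (cv2) and the standard library are available. Lean on these libraries where they do the work, as an engineer would, in place of code of your own. Each camera call takes 0.05 s, during which the arm holds its last target. There are 200 camera calls.

## Working session

There is one attempt and no reset: what is moved stays moved. The work goes in short steps, Python scripts to look and compute and a shell command to move; the robot and the scene stay as the last step left them, time stands still between calls to the robot, and variables do not carry over. Pictures are saved under pics/ and viewed, at most 10 in all, crops included, and the job is handed in when it is done.

```bash
mkdir -p pics; cat > h.py <<'E'
import numpy as np, cv2
from bench import env, vision
def f(p): return 240/np.tan(np.radians(p["fovy"])/2)
def cloud(p):
    F=f(p); z=p["range_z"]; v,u=np.mgrid[0:480,0:640]
    c=np.stack([(u-p["cx"])/F*z,(v-p["cy"])/F*z,z],-1)
    return (c-np.array(p["t"]).ravel())@np.array(p["R"])
def proj(p,X):
    c=np.array(p["R"])@np.array(X)+np.array(p["t"]).ravel(); return c[:2]/c[2]*f(p)+[p["cx"],p["cy"]]
E
python3 - <<'E'
from h import *
s=env.read_state();print(s["time"],s["tool_pos"],s["tcp_rot"],s["grip_width"])
for n in["top","side"]:
    p=vision.grab_frame(n);cv2.imwrite(f"pics/{n}0.png",p["frame"]);C=cloud(p)
    print(n,"cam at",(-np.array(p["R"]).T@np.array(p["t"]).ravel()).round(),p["fovy"])
    for q in["jar","lid","brace","round_jar","lid_bar","flat_tin","soup_tin","spice_jar","bowl","spoon"]:
        if q=="lid_bar":
            for d in vision.spot_point(p,q)[:3]:
                u,v=np.round(d["uv"]).astype(int);print(q,round(d["score"],2),d["uv"],C[v,u].round(1))
            continue
        for d in vision.silhouettes(p,q)[:3]:
            m=d["pixels"]&(p["range_z"]>0);X=C[m]
            if len(X)<5: continue
            zt=np.percentile(X[:,2],95);T=X[abs(X[:,2]-zt)<5]
            print(q,round(d["score"],2),d["rect"],"ztop",zt.round(1),"mid",((T.min(0)+T.max(0))/2).round(1),"ext",np.ptp(T,axis=0).round(1))
E
```

```text
0.0 [ 151.00136157 -554.56376623  238.84423174] [-5.29183896e-04  9.91180474e-01  1.32517858e-01 -6.53172246e-05] 85.31771786394529
top cam at [ 325.  -10. 1609.] 44.595397873232145
jar 0.6 [271.9, 149.5, 28.0, 28.4] ztop 76.1 mid [668.9  45.8  75.4] ext [55.5 73.9  8.6]
lid 0.82 [276.7, 144.5, 19.9, 22.1] ztop 103.6 mid [680.1  46.3 103.4] ext [57.6 55.2  9.4]
brace 0.9 [366.0, 276.5, 51.1, 51.7] ztop 47.9 mid [ 303.  -240.3   47.6] ext [130.9 130.5   9.5]
brace 0.56 [190.5, 222.6, 51.1, 51.5] ztop 47.2 mid [435.  232.1  47.1] ext [127.2 128.3   9.8]
round_jar 0.92 [358.8, 226.6, 24.4, 25.6] ztop 119.9 mid [ 467.2 -180.9  119.2] ext [54.5 51.9  8.6]
lid_bar 0.84 [289.9, 144.9] [706.5  37.9  97.9]
flat_tin 0.75 [203.6, 156.4, 36.5, 32.3] ztop 40.6 mid [647.  229.7  40.6] ext [80.7 79.4  9.9]
soup_tin 0.76 [388.3, 157.9, 25.6, 32.3] ztop 90.8 mid [ 645.2 -258.1   90.4] ext [65.6 61.9  9.1]
spice_jar 0.82 [152.8, 198.0, 21.7, 18.7] ztop 78.5 mid [541.7 381.1  78.1] ext [35.2 34.2  9. ]
bowl 0.75 [444.7, 195.8, 40.9, 41.4] ztop 46.5 mid [ 534.8 -432.7   46.3] ext [104.8 109.3   9.4]
spo
[... 845 characters left out ...]
 [691.5  36.9  94. ]
flat_tin 0.62 [201.6, 245.9, 31.0, 32.6] ztop 36.2 mid [644.8 230.1  35.9] ext [84.7 82.7  9.2]
flat_tin 0.55 [341.9, 160.8, 27.3, 35.3] ztop 86.3 mid [ 643.  -260.8   84.6] ext [66.8 67.3  6.6]
soup_tin 0.69 [342.0, 158.1, 23.4, 39.2] ztop 86.3 mid [ 643.  -260.8   84.6] ext [66.8 67.3  6.6]
spice_jar 0.71 [179.6, 293.7, 16.1, 34.7] ztop 75.5 mid [537.8 381.   74.5] ext [36.5 35.3  7.4]
bowl 0.71 [237.5, 276.5, 60.7, 62.6] ztop 43.2 mid [430.8 232.3  42.4] ext [129.5 130.5   8.2]
bowl 0.59 [397.1, 161.0, 37.0, 27.4] ztop 43.9 mid [ 533.6 -431.8   43.8] ext [110.6 111.8   9.6]
spoon 0.87 [316.9, 232.4, 38.8, 55.1] ztop 19.5 mid [428.5 -13.8  18.3] ext [160.9  76.1   7.5]
```

```bash
python3 - <<'E'
import cv2,numpy as np
t=cv2.imread("pics/top0.png");s=cv2.imread("pics/side0.png")
cv2.imwrite("pics/a.png",cv2.resize(t[120:380,130:500],None,fx=2.1,fy=2.1,interpolation=cv2.INTER_CUBIC))
def c(i,u,v,r=38): return cv2.resize(i[v-r:v+r,u-r:u+r],(260,260),interpolation=cv2.INTER_CUBIC)
cv2.imwrite("pics/b.png",np.vstack([np.hstack([c(t,286,160),c(t,392,302),c(t,216,248)]),np.hstack([c(s,265,215),c(s,432,245),c(s,267,306)])]))
E
```

```text
(no output)
```

View pics/a.png

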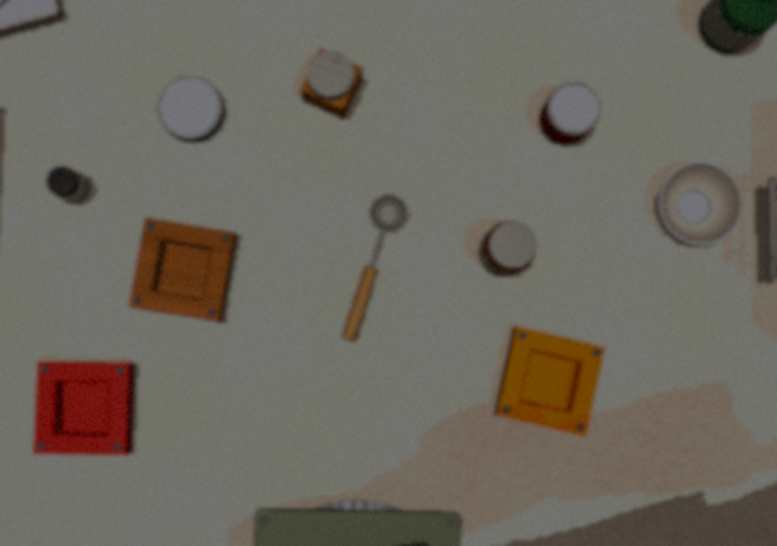

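View pics/b.png

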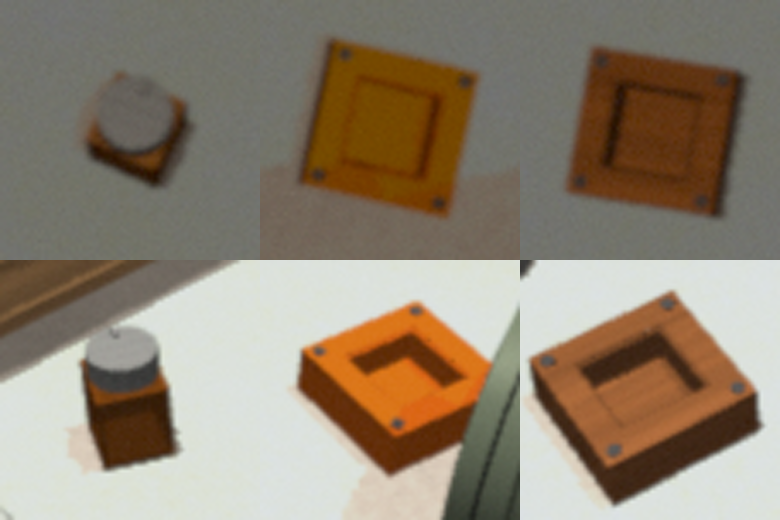

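The wood-grained brown block at top-view pixel (217,248) is the brace. The blocks at (392,302), orange, and (169,313), red, are look-alikes. The square jar is at (286,163), and the amber jar at (371,239) is round. The enlarged crop confirms both choices. Next I fit the poses.

```bash
cat >> h.py <<'E'
from scipy.optimize import minimize
def sqfit(P,side,c0,lo=-.79,hi=.79):
    "best square (cx,cy,yaw) of given side round the points P"
    best=None
    for a in np.arange(lo,hi,.02):
        def cost(p):
            c,s=np.cos(p[2]),np.sin(p[2]);d=P-p[:2]
            q=np.abs(np.c_[d@[c,s],d@[-s,c]]); o=np.clip(q-side/2,0,None); return np.minimum(o,6).sum()
        v=cost([*c0,a])
        if best is None or v<best[0]: best=(v,a)
    r=minimize(cost,[*c0,best[1]],method="Nelder-Mead",options=dict(initial_simplex=np.array([[*c0,best[1]],[c0[0]+3,c0[1],best[1]],[c0[0],c0[1]+3,best[1]],[*c0,best[1]+.1]])))
    return r.x.round(3),round(r.fun/len(P),3)
def rect(P):
    (c,wh,a)=cv2.minAreaRect(P.astype(np.float32)); return np.round(c,1),np.round(wh,1),round(np.radians(a),3)
E
python3 - <<'E'
from h import *
for n in["top","side"]:
    p=vision.grab_frame(n);C=cloud(p);dz=5 if n=="top" else 0.5
    B=C[(abs(C[...,2]-42-dz)<5)&(np.hypot(C[...,0]-433,C[...,1]-232)<95)][:,:2]
    print(n,"brace",len(B),rect(B),*[sqfit(B,s,(433,232)) for s in(112,116)])
    D=np.hypot(C[...,0]-680,C[...,1]-46)
    z=C[...,2]-dz
    L=C[(z>90)&(D<45)];S=C[(z>15)&(z<78)&(D<60)]
    print(" lid",len(L),cv2.minEnclosingCircle(L[:,:2].astype(np.float32)),L.mean(0).round(1))
    print(" body",len(S),rect(S[:,:2]),*[sqfit(S[:,:2],s,(678,46)) for s in(58,61)])
    for d in vision.spot_point(p,"jar")[:2]+vision.spot_point(p,"lid")[:1]: print(d["uv"],d["score"])
    for h in(0,75,98): print(h,proj(p,[680,46,h]).round(1))
    # bar angle
    for d in vision.spot_point(p,"lid_bar")[:1]:
        u=np.array(d["uv"]);F=f(p);R=np.array(p["R"]);t=np.array(p["t"]).ravel()
        o=-R.T@t;r=R.T@np.r_[(u-[p["cx"],p["cy"]])/F,1];X=o+r*(99-o[2])/r[2]
        print(" bar",X.round(1),np.arctan2(X[1]-46,X[0]-680).round(3))
E
```

```text
top brace 672 (array([435.1, 232.3]), array([116.9, 115.2]), np.float64(1.425)) (array([ 4.35002e+02,  2.32095e+02, -1.39000e-01]), np.float64(0.087)) (array([ 4.34966e+02,  2.32016e+02, -1.42000e-01]), np.float64(0.001))
 lid 325 ((679.85595703125, 45.6460075378418), 29.945659637451172) [680.8  46.4  99.3]
 body 226 (array([679.9,  46.3]), array([61.4, 60.9]), np.float64(1.15)) (array([ 6.78593e+02,  4.58830e+01, -4.14000e-01]), np.float64(0.158)) (array([ 6.79999e+02,  4.63890e+01, -4.18000e-01]), np.float64(0.002))
[290.2, 164.6] 0.64
[286.3, 157.1] 0.92
0 [287.8 162.9]
75 [287.  156.8]
98 [286.7 154.8]
 bar [702.6  32.5  99. ] -0.539
side brace 1281 (array([433.5, 231.3]), array([118. , 122.4]), np.float64(1.432)) (array([ 4.32831e+02,  2.32064e+02, -1.35000e-01]), np.float64(0.214)) (array([ 4.33168e+02,  2.31494e+02, -1.38000e-01]), np.float64(0.032))
 lid 256 ((676.3854370117188, 44.23021697998047), 33.47657775878906) [676.7  46.7  96.4]
 body 478 (array([678.9,  45.8]), array([61. , 71.3]), np.float64(1.171)) (array([ 6.74204e+02,  4.85690e+01, -4.00000e-01]), np.float64(0.094)) (array([ 6.75199e+02,  4.73510e+01, -4.27000e-01]), np.float64(0.026))
[267.8, 230.8] 0.82
[261.0, 208.6] 0.7
0 [264.8 229.4]
75 [262.5 208.7]
98 [261.8 202.1]
 bar [691.5  43.2  99. ] -0.238
```

```bash
python3 -m handwheel '[[[0.882,1,0,0.0707,1],[0.882,1,0,0.0707,1],[0.882,1,0,0.0707,1],[0.882,1,0,0.0707,1]]]'
python3 -m handwheel '[[[0.882,1,0,0.0707,1],[0.882,1,0,0.0707,1],[0.882,1,0,0.0707,1],[0.882,1,0,0.0707,1]]]'
python3 -m handwheel '[[[0.882,1,0,0.0707,1],[0.882,1,0,0.0707,1],[0.882,1,0,0.0707,1],[0.882,1,0,0.0707,1]]]'
python3 -m handwheel '[[[0.882,1,0,0.0707,1],[0.882,1,0,0.0707,1],[0.882,1,0,0.0707,1],[0.882,1,0,0.0707,1],[0.882,1,0,0.0707,1]]]'; python3 -c "
from h import *
print(env.read_state())"
```

```text
time: 2.0
tool_pos: [286.0, -402.1, 239.6]
tcp_rot: [-0.0, 0.97, 0.244, 0.001]
wrist_force: [-1.3, -1.0, -0.0]
grip_width: 85.1
gripper_force: 0.0
time: 2.5
tool_pos: [417.8, -252.1, 239.3]
tcp_rot: [-0.0, 0.937, 0.35, 0.001]
wrist_force: [-0.6, -0.1, -0.9]
grip_width: 85.5
gripper_force: 0.0
time: 3.0
tool_pos: [549.5, -102.3, 238.8]
tcp_rot: [-0.0, 0.893, 0.451, 0.0]
wrist_force: [-1.0, -0.2, -0.3]
grip_width: 85.8
gripper_force: 0.0
time: 3.62
tool_pos: [680.3, 44.2, 238.6]
tcp_rot: [0.0, 0.838, 0.545, -0.001]
wrist_force: [-0.5, -0.8, -0.7]
grip_width: 85.5
gripper_force: 0.0
{'time': 3.625, 'qpos': array([-0.05106323,  0.90098894, -0.16902217,  1.00948556,  0.14041779,
        1.24212765, -0.6194525 ]), 'joint_vel': array([ 0.02833344, -0.02908103,  0.00750247,  0.04121778,  0.00245058,
       -0.01577035,  0.00223338]), 'joint_efforts': array([  -4.42744598, -103.02738905,   -2.19212227,  -29.00246322,
         -0.17382498,    0.42734678,   -0.18165786]), 'tool_pos': array([680.27540771,  44.22655265, 238.5942482 ]), 'tcp_rot': array([ 7.46470535e-05,  8.38189659e-01,  5.45378558e-01, -5.64834989e-04]), 'wrist_force': array([-0.47253574, -0.83342059, -0.65371089]), 'torque': array([ 0.01937467,  0.01314568, -0.04769549]), 'gripper_force': 0.0, 'grip_width': 85.50468994173981}
```

```bash
python3 -m handwheel '[[[0,0.01,-0.3,0,1],[0,0.01,-0.6,0,1],[0,0.01,-0.85,0,1],[0,0.01,-0.85,0,1]]]'
python3 -m handwheel '[[[0,0,-0.1,0,1],[0,0,-0.207,0,1],[0,0,-0.207,0,1],[0,0,-0.207,0,1]]]'; python3 - <<'E'
from h import *
r=[]
for n,(u,v) in(("top",(287,157)),("side",(262,208))):
    p=vision.grab_frame(n);r.append(cv2.resize(p["frame"][v-50:v+50,u-50:u+50],(390,390),interpolation=cv2.INTER_CUBIC))
cv2.imwrite("pics/c.png",np.hstack(r))
E
```

```text
time: 4.12
tool_pos: [678.9, 44.4, 110.2]
tcp_rot: [-0.001, 0.839, 0.545, -0.002]
wrist_force: [0.5, 0.1, 1.1]
grip_width: 85.3
gripper_force: 0.0
time: 4.62
tool_pos: [680.5, 46.8, 81.2]
tcp_rot: [0.0, 0.838, 0.546, 0.0]
wrist_force: [0.8, 0.0, -0.3]
grip_width: 85.7
gripper_force: 0.0
```

View pics/c.png

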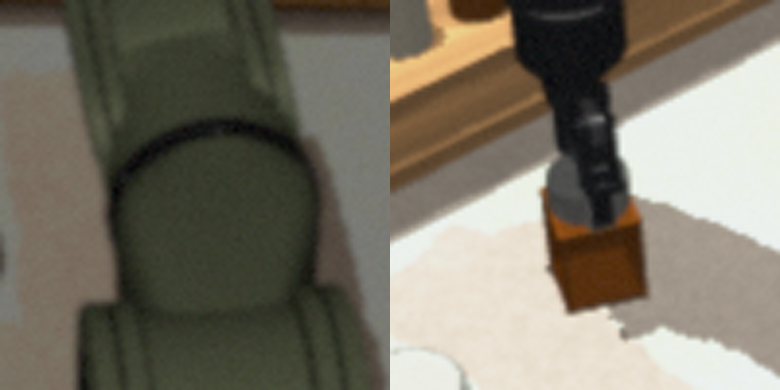

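The side view shows the fingers astride the lid, with the near fingertip at about side pixel (267,214). I'll check that tip height before closing.

```bash
python3 - <<'E'
from h import *
p=vision.grab_frame("side")
for d in(43,50,57):
  for h in(70,80,90): print(d,h,proj(p,[680-.914*d,46+.405*d,h]).round(1))
C=cloud(p)
for v in range(202,222,2): print(v,C[v,264:272:2].round(0).tolist())
E
```

```text
43 70 [266.4 219.6]
43 80 [266.  216.7]
43 90 [265.7 213.8]
50 70 [267.  221.2]
50 80 [266.7 218.3]
50 90 [266.4 215.4]
57 70 [267.6 222.8]
57 80 [267.3 219.9]
57 90 [267. 217.]
202 [[636.0, 68.0, 135.0], [631.0, 65.0, 137.0], [626.0, 62.0, 138.0], [610.0, 67.0, 150.0]]
204 [[623.0, 77.0, 141.0], [618.0, 74.0, 142.0], [613.0, 72.0, 143.0], [611.0, 67.0, 142.0]]
206 [[612.0, 85.0, 145.0], [615.0, 77.0, 139.0], [611.0, 74.0, 140.0], [610.0, 68.0, 137.0]]
208 [[617.0, 83.0, 134.0], [614.0, 79.0, 134.0], [631.0, 61.0, 114.0], [650.0, 42.0, 93.0]]
210 [[630.0, 74.0, 115.0], [629.0, 69.0, 113.0], [629.0, 63.0, 110.0], [652.0, 41.0, 84.0]]
212 [[630.0, 75.0, 109.0], [629.0, 70.0, 107.0], [627.0, 65.0, 105.0], [629.0, 57.0, 99.0]]
214 [[631.0, 76.0, 102.0], [632.0, 69.0, 98.0], [626.0, 66.0, 99.0], [631.0, 56.0, 91.0]]
216 [[641.0, 69.0, 86.0], [636.0, 66.0, 87.0], [633.0, 62.0, 86.0], [647.0, 46.0, 69.0]]
218 [[652.0, 63.0, 69.0], [647.0, 60.0, 69.0], [652.0, 50.0, 61.0], [648.0, 46.0, 62.0]]
220 [[657.0, 61.0, 57.0], [647.0, 60.0, 63.0], [647.0, 54.0, 59.0], [649.0, 46.0, 53.0]]
```

```bash
python3 -m handwheel '[[[0,0,-0.02,0,1],[0,0,-0.02,0,-1],[0,0,-0.02,0,-1],[0,0,-0.02,0,-1],[0,0,-0.02,0,-1]]]'
python3 -m handwheel '[[[0,0,0,0,-1],[0,0,0,0,-1],[0,0,0,0,-1],[0,0,0,0,-1]]]'
```

```text
time: 5.4
tool_pos: [680.5, 46.7, 78.2]
tcp_rot: [0.0, 0.838, 0.546, 0.0]
wrist_force: [-1.9, 0.4, 5.6]
grip_width: 56.5
gripper_force: 65.0
time: 5.9
tool_pos: [680.5, 46.8, 78.2]
tcp_rot: [0.0, 0.838, 0.546, 0.0]
wrist_force: [-0.7, -0.4, 6.0]
grip_width: 56.7
gripper_force: 65.0
```

```bash
python3 -m handwheel '[[[0,0,0.1,0,-1],[0,0,0.3,0,-1],[0,0,0.5,0,-1],[0,0,0.7,0,-1],[0,0,0.7,0,-1]]]'
python3 -m handwheel '[[[-0.27,0.2,0,0.02,-1],[-0.54,0.4,0,0.04,-1],[-0.82,0.62,0,0.066,-1],[-0.82,0.62,0,0.066,-1]]]'
python3 -m handwheel '[[[-0.27,0.2,0,0.01,-1],[-0.54,0.4,0,0.02,-1],[-0.817,0.62,0,0.0222,-1],[-0.817,0.62,0,0.0222,-1],[-0.817,0.62,0,0.0222,-1]]]'
python3 - <<'E'
from h import *
s=env.read_state();print(s["tool_pos"],s["tcp_rot"])
p=vision.grab_frame("side");C=cloud(p)
M=(np.hypot(C[...,0]-s["tool_pos"][0],C[...,1]-s["tool_pos"][1])<60)&(C[...,2]>80)
m=np.zeros((480,640),bool)
for d in vision.silhouettes(p,"jar")[:2]: print(d["score"],d["rect"]); 
d=vision.silhouettes(p,"jar")[0]; P=C[d["pixels"]&M]
print(P.min(0),P.max(0),rect(P[:,:2]),sqfit(P[:,:2],60,s["tool_pos"][:2]))
cv2.imwrite("pics/d.png",cv2.resize(p["frame"][150:360,180:400],None,fx=2.8,fy=2.8,interpolation=cv2.INTER_CUBIC))
E
```

```text
time: 6.52
tool_pos: [681.0, 46.8, 185.3]
tcp_rot: [0.001, 0.838, 0.546, 0.002]
wrist_force: [-0.2, -0.3, -3.1]
grip_width: 56.5
gripper_force: 65.1
time: 7.02
tool_pos: [554.5, 142.5, 182.6]
tcp_rot: [-0.001, 0.775, 0.632, -0.001]
wrist_force: [1.1, -0.3, -3.1]
grip_width: 56.6
gripper_force: 66.0
time: 7.65
tool_pos: [435.1, 232.3, 182.4]
tcp_rot: [0.0, 0.755, 0.656, -0.0]
wrist_force: [0.5, 0.2, -2.6]
grip_width: 56.2
gripper_force: 66.6
[435.08919996 232.25356718 182.42598493] [ 1.87198335e-04  7.54840675e-01  6.55908114e-01 -2.57013826e-04]
0.9 [241.1, 261.7, 38.6, 33.8]
[398.92395485 204.44127253 101.32941253] [470.33860251 265.99286057 183.09819332] (array([433.9, 231.5]), array([61.3, 66.1]), np.float64(1.438)) (array([ 4.31766e+02,  2.32433e+02, -1.59000e-01]), np.float64(0.035))
```

View pics/d.png

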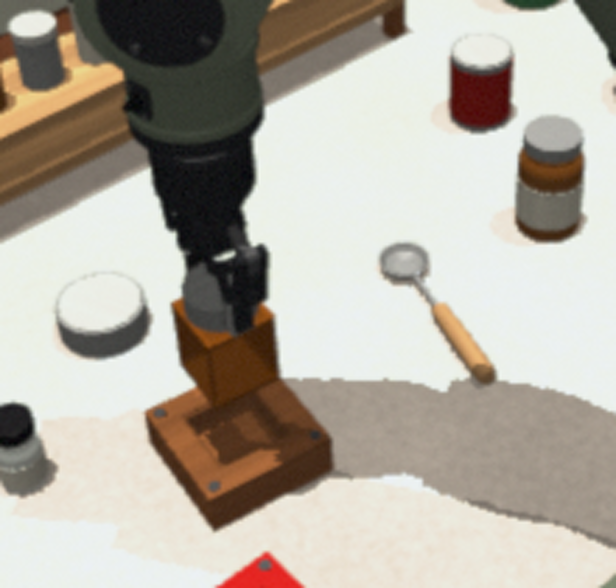

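The square jar hangs level over the brown brace, with the jar at crop (228,350) and the pocket at (240,430). I'll lower it.

```bash
python3 -m handwheel '[[[-0.004,-0.002,-0.2,0,-1],[-0.004,-0.002,-0.36,0,-1],[-0.004,-0.002,-0.36,0,-1],[-0.004,-0.002,-0.36,0,-1]]]'
python3 -m handwheel '[[[0,0,-0.04,0,-1],[0,0,-0.07,0,-1],[0,0,-0.1,0,-1],[0,0,-0.1,0,-1]]]'
```

```text
time: 8.3
tool_pos: [434.5, 232.3, 129.4]
tcp_rot: [0.0, 0.755, 0.656, 0.0]
wrist_force: [0.2, -0.5, -3.6]
grip_width: 56.9
gripper_force: 66.5
time: 8.8
tool_pos: [434.0, 232.4, 113.4]
tcp_rot: [-0.0, 0.755, 0.656, -0.0]
wrist_force: [0.4, 0.4, -4.2]
grip_width: 56.8
gripper_force: 66.6
```

```bash
python3 -m handwheel '[[[0,0,-0.05,0,-1],[0,0,-0.09,0,-1],[0,0,-0.12,0,-1],[0,0,-0.13,0,-1],[0,0,-0.13,0,-1]]]'
python3 -m handwheel '[[[0,0,-0.01,0,-1],[0,0,-0.02,0,-1],[0,0,-0.03,0,-1],[0,0,-0.03,0,-1]]]'
```

```text
time: 9.43
tool_pos: [434.1, 232.4, 94.2]
tcp_rot: [-0.0, 0.755, 0.656, -0.0]
wrist_force: [-0.0, 0.6, -4.4]
grip_width: 56.7
gripper_force: 66.6
time: 9.93
tool_pos: [434.1, 232.4, 90.1]
tcp_rot: [0.0, 0.755, 0.656, 0.0]
wrist_force: [-2.3, -0.7, 10.2]
grip_width: 56.9
gripper_force: 67.9
```

```bash
python3 -m handwheel '[[[0,0,0,0,-1],[0,0,0,0,-1],[0,0,0,0.03,-1],[0,0,0,0.06,-1],[0,0,0,0.06,-1]]]'; python3 -c "
from h import *
s=env.read_state();print(s['torque'],s['wrist_force'])"
python3 -m handwheel '[[[0,0,0,0.04,-1],[0,0,0,0.08,-1],[0,0,0,0.12,-1],[0,0,0,0.16,-1],[0,0,0,0.16,-1]]]'; python3 -c "
from h import *
s=env.read_state();print(s['torque'],s['wrist_force'])"
```

```text
time: 10.55
tool_pos: [434.4, 232.6, 90.1]
tcp_rot: [0.0, 0.689, 0.725, 0.001]
wrist_force: [-0.5, 0.6, 7.0]
grip_width: 56.5
gripper_force: 67.8
[0.01599253 0.15329573 0.18583303] [-0.45430253  0.64915832  6.99928996]
time: 11.18
tool_pos: [434.4, 232.6, 90.1]
tcp_rot: [0.0, 0.487, 0.873, 0.0]
wrist_force: [0.2, 0.3, 7.8]
grip_width: 56.7
gripper_force: 68.0
[-0.14974082  0.11501637  0.15945276] [0.17606413 0.25303345 7.7841057 ]
```

```bash
for i in 1 ; do python3 -m handwheel '[[[0,0,0,0.02,-1],[0,0,0,0.04,-1]]]'; python3 -c "
from h import *
s=env.read_state();print(s['torque'],s['wrist_force'])"; done
python3 -m handwheel '[[[0,0,0,0.02,-1],[0,0,0,0.04,-1]]]'; python3 -c "
from h import *
s=env.read_state();print(s['torque'],s['wrist_force'])"
python3 -m handwheel '[[[0,0,0,0,-1],[0,0,0,0,-1]]]'; python3 -c "
from h import *
s=env.read_state();print(s['torque'],s['wrist_force'])
p=vision.grab_frame('side');C=cloud(p)
M=(np.hypot(C[...,0]-434,C[...,1]-232)<45)&(C[...,2]>46)&(C[...,2]<84)
d=vision.silhouettes(p,'jar')[0];P=C[d['pixels']&M];print(d['score'],len(P),rect(P[:,:2]),sqfit(P[:,:2],60,(434,232)))
print([(d['score'],d['uv']) for d in vision.spot_point(p,'lid_bar')])
cv2.imwrite('pics/e.png',cv2.resize(p['frame'][230:330,210:320],None,fx=6,fy=6,interpolation=cv2.INTER_CUBIC))"
```

```text
time: 11.42
tool_pos: [434.5, 232.6, 90.2]
tcp_rot: [0.0, 0.431, 0.902, 0.0]
wrist_force: [0.1, 0.3, 8.4]
grip_width: 57.0
gripper_force: 67.8
[ 0.00644582  0.13651752 -0.06367083] [0.13357337 0.26822622 8.35009063]
time: 11.68
tool_pos: [434.4, 232.7, 90.2]
tcp_rot: [0.0, 0.374, 0.928, 0.001]
wrist_force: [0.2, 0.6, 7.3]
grip_width: 56.8
gripper_force: 67.8
[-0.02155886  0.21369757 -0.10940046] [0.15643542 0.63147206 7.29882033]
time: 11.92
tool_pos: [434.5, 232.7, 90.2]
tcp_rot: [0.0, 0.374, 0.927, 0.0]
wrist_force: [0.3, 1.0, 8.4]
grip_width: 56.7
gripper_force: 67.9
[-0.0455935   0.05526534  0.07158401] [0.2532136  1.0440605  8.40991534]
0.97 417 (array([421.3, 247.1]), array([84.9, 45.5]), np.float64(0.706)) (array([ 4.31610e+02,  2.32362e+02, -6.30000e-02]), np.float64(0.033))
[(0.91, [254.8, 278.8])]
```

View pics/e.png

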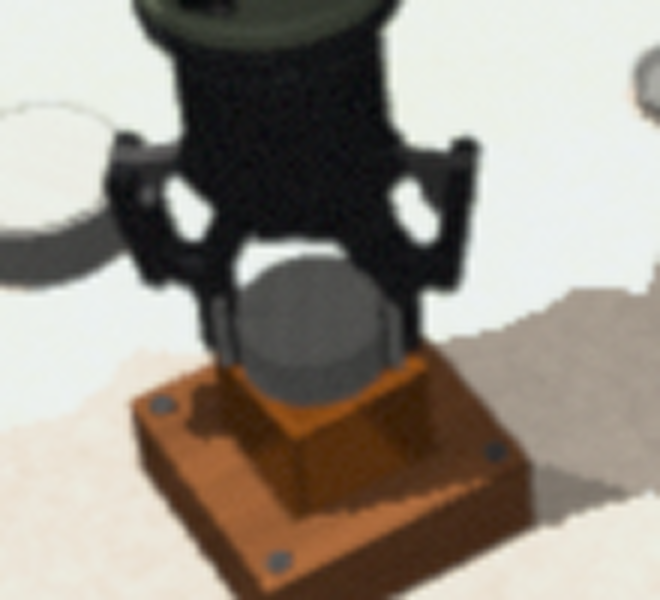

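```bash
python3 - <<'E'
from h import *
p=vision.grab_frame("side");u=np.array(vision.spot_point(p,"lid_bar")[0]["uv"]);F=f(p);R=np.array(p["R"]);o=-R.T@np.array(p["t"]).ravel()
r=R.T@np.r_[(u-[p["cx"],p["cy"]])/F,1];X=o+r*(111-o[2])/r[2];print(u,X,np.arctan2(X[1]-232.5,X[0]-434))
E
python3 -m handwheel '[[[0,0,0.01,0,-1],[0,0,0.02,0,-1],[0,0,0.03,0,-1],[0,0,0.03,0,-1]]]'
```

```text
[253.6 280.7] [446.47124267 244.88991793 111.        ] 0.782127018826405
time: 12.68
tool_pos: [434.1, 232.4, 94.3]
tcp_rot: [0.0, 0.375, 0.927, -0.0]
wrist_force: [0.6, 0.4, -0.9]
grip_width: 56.8
gripper_force: 66.9
```

The wrist force is now −0.9 N, so the gripper carries only the lid and the thread is free. I'll lift it slowly.

```bash
python3 -m handwheel '[[[0,0,0.05,0,-1],[0,0,0.1,0,-1],[0,0,0.15,0,-1],[0,0,0.2,0,-1],[0,0,0.265,0,-1]]]'
python3 -m handwheel '[[[0,0,0,0,-1],[0,0,0,0,-1],[0,0,0,0,-1]]]'; python3 - <<'E'
from h import *
p=vision.grab_frame("side");C=cloud(p)
for q in("jar","lid"):
    d=vision.silhouettes(p,q)[0];M=d["pixels"]&(np.hypot(C[...,0]-434,C[...,1]-232)<50)
    P=C[M];print(q,d["score"],np.percentile(P,[5,50,95],axis=0).round(1).tolist())
cv2.imwrite('pics/g.png',cv2.resize(p['frame'][230:330,210:320],None,fx=6,fy=6,interpolation=cv2.INTER_CUBIC))
E
```

```text
time: 13.3
tool_pos: [434.0, 232.4, 134.5]
tcp_rot: [-0.0, 0.375, 0.927, -0.0]
wrist_force: [0.5, -0.0, -0.2]
grip_width: 56.7
gripper_force: 66.9
time: 13.68
tool_pos: [434.0, 232.4, 133.7]
tcp_rot: [-0.0, 0.375, 0.927, -0.0]
wrist_force: [-0.5, -0.7, -0.7]
grip_width: 57.1
gripper_force: 66.9
jar 0.72 [[402.5, 208.8, 39.4], [414.4, 245.1, 77.4], [456.9, 262.3, 102.8]]
lid 0.8 [[405.9, 212.5, 132.6], [426.9, 236.8, 151.8], [456.0, 258.6, 155.1]]
```

View pics/g.png

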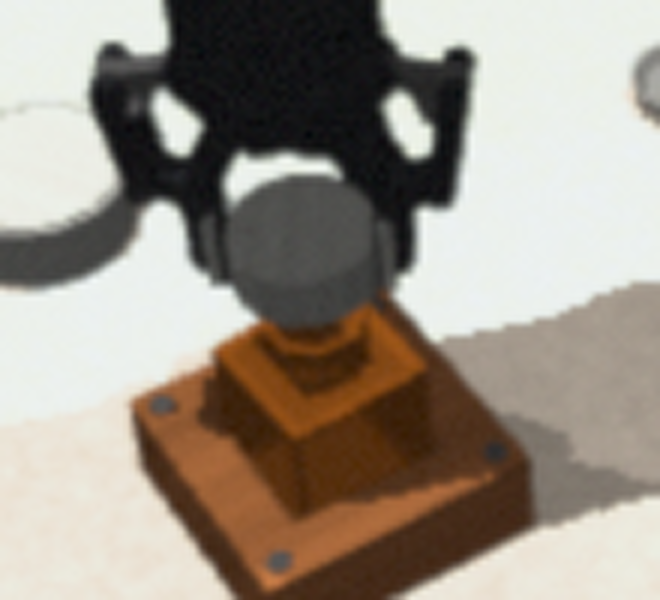

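The jar stands seated at crop (325,430), with its shoulder unchanged at about 84 mm. The lid is held level above the mouth at crop (305,250), with its top at about 154 mm, so it clears the rim by about 25 mm.

```bash
python3 -c "
from bench import env
print(env.hand_in())"
```

```text
the job is handed in; nothing more can be done
None
```

I handed the job in at 13.7 s of the 51 s: the jar stands home in the brown wooden brace, and its unscrewed lid is held level about 25 mm above the mouth. The hand-in returned no verdict.

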